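Fit-check a returned pulley and its loose key

TASK

Check that the returned pulley still fits its key: drop the loose key into the slot of the arbor's spindle so that it stands on the bottom of the slot, then slide the pulley, boss upwards, down the shaft with its keyway over the key until it sits fully home on the shoulder, and press it down for a moment with some 15 N to be sure before letting go. Work by feel and keep every push gentle, well under 30 N, and leave the other things on the desk alone.

Things in the scene. Friction and masses are not known exactly. Their poses are not given: they have to be found in the camera images.
- arbor: Fixed fit-check arbor. Origin at the desk surface on its vertical axis. Green base 120 x 120 x 12 mm (sides along x, y) with a slotted steel spindle. The spindle turns stiffly in the base (0.12 N m drag, stays where left, stops at 1.3 rad). At the start its slot faces the arbor's x axis only within 1.1 rad either side; this angle is not measured: find the slot by feel, or look.
- shaft_end (a point): Centre of the shaft's upper end, 90 mm above the desk; axes as the arbor's. The shaft is 28 mm in diameter, its end chamfered 2 mm. The key slot runs down its side, 11.4 mm wide, open upwards and outwards; its flat bottom lies 9 mm from the axis.
- arbor_shoulder (a point): Point on the arbor's axis level with the flat top of its shoulder (64 mm in diameter), 42 mm above the desk; axes as the arbor's. In the shoulder the slot goes on as a closed pocket with a flared mouth, 9 to 20.4 mm from the axis, 11.4 mm wide, 24 mm deep (floor 18 mm above the desk).
- key_mid (a point): Centre of the loose brass-coloured key, a bar 10 x 10 x 66 mm, z along its length, x and y square to its sides, edges of its ends broken by 0.5 mm, 50 g. It starts upright in the key block, its top 76 mm above the desk, 46 mm showing. Fully down in the arbor: its centre 51 mm and its top 84 mm above the desk, its centre 14 to 15.5 mm from the axis.
- key: The same key; origin at the centre of its lower end, axes as key_mid.
- keyblock: Fixed blue block 70 x 70 x 30 mm, origin under its centre; the key stands at its centre in a square pocket 20 mm deep and 11.4 mm wide.
- pulley_mid (a point): Centre of the orange pulley, half-way up its bore axis (z); own +x points to the keyway (white mark on the boss). It starts flat on the desk, boss up, centre 22 mm up. 44 mm tall: toothed rim 92 mm in diameter from 2 to 18 mm above its underside, round boss 58 mm in diameter from 18 to 44 mm (grip here). 180 to 360 g. Fully home its centre is 64 mm above the desk.
- pulley: The same pulley; origin at the centre of its underside, axes as pulley_mid. Through bore 29.4 mm in diameter, flared to 32 mm at the underside. The keyway runs the bore's whole length, 11.6 mm wide, without flare, its bottom 22 mm from the bore axis.
- figurine: white porcelain figurine, 52 mm wide, 111 mm tall; origin under its centre; loose, to be left alone
- perfume: black glass perfume bottle, 30 x 55 mm, 92 mm tall; origin under its centre; loose, to be left alone
- fob: silver metal key fob with a ring, 58 x 30 x 10 mm; origin under its centre; loose, to be left alone
- cup: yellow plastic measuring cup, 72 mm wide, 50 mm tall, flat handle 75 mm long on its own -x side; origin under its centre; loose, to be left alone
- scanner: grey and black handheld barcode scanner, about 165 x 70 x 65 mm; origin under its centre; loose, to be left alone
- carton: small brown carton, 100 x 80 x 60 mm; origin under its centre; loose, to be left alone
There are look-alikes about, which are no part of the job. Leave any pink or turquoise look-alike of the pulley alone.

How it is judged:
On the way, in this order (a step that is already met when the one before it is completed fails the run):
1. the key stands free on the bottom of the spindle's slot, the pulley not yet on (height (world z) of key_mid between 0.048 and 0.0535 m and horizontal distance between key_mid and arbor between 0.012 and 0.018 m and angle between key_mid's own z axis and vertical below 0.1 rad and contact force between key and the fingers below 0.2 N and horizontal distance between pulley_mid and arbor above 0.06 m), for 0.2 s.
2. the pulley is fully home over the key and is pressed on the shoulder with more than 10 N (height (world z) of key_mid between 0.048 and 0.0535 m and horizontal distance between key_mid and arbor between 0.012 and 0.018 m and angle between key_mid's own z axis and vertical below 0.1 rad and z of pulley_mid in the frame of arbor_shoulder between 0.02 and 0.0235 m and horizontal distance between pulley_mid and arbor below 0.003 m and angle between pulley_mid's own z axis and vertical below 0.05 rad and contact force between pulley and arbor above 10 N), for 0.15 s.
At the end, for the whole second after the job is handed in: Key upright (0.1 rad) on the slot's bottom, its centre 48 to 53.5 mm above the desk and 12 to 18 mm from the axis; pulley level (0.05 rad) over it on the shoulder, its centre 20 to 23.5 mm above the shoulder and within 3 mm of the axis; both released and at rest (height (world z) of key_mid between 0.048 and 0.0535 m and horizontal distance between key_mid and arbor between 0.012 and 0.018 m and angle between key_mid's own z axis and vertical below 0.1 rad and z of pulley_mid in the frame of arbor_shoulder between 0.02 and 0.0235 m and horizontal distance between pulley_mid and arbor below 0.003 m and angle between pulley_mid's own z axis and vertical below 0.05 rad and linear speed of each of pulley, key below 0.01 m/s); the robot touches nothing.
It fails at once if another thing on the desk is moved more than 15 mm (distance of any of figurine, perfume, fob, cup, scanner, carton from where it was at the start of the episode above 0.015 m).
It fails at once if the key is forced on the arbor with more than 30 N (contact force between key and arbor above 30 N).
It fails at once if the pulley is forced on the arbor with more than 30 N (contact force between pulley and arbor above 30 N).
It fails at once if the pulley is forced on the key with more than 30 N (contact force between pulley and key above 30 N).
It also fails if it takes over 72 s, if anything falls off the work surface, if the arm or the gripper's body presses on something with over 40 N, if the wrist force passes 120 N, or if a joint passes its speed limit or range.

ROBOT

A 7-joint arm with a two-finger parallel gripper is mounted at the origin on the work surface. World frame = base frame: x ahead of the robot, y to its left, z up, the work surface at z = 0. Lengths are in m, angles in rad, forces in N, time in s.
With the tool pointing down it reaches from about 0.425 to 0.95 m from the base axis. Payload 4.7 kg.
Tool frame: the origin (TCP) lies at the very end of the fingers, on their centre line; the grasp point (between the pads) lies 19 mm behind it (arm.hold_point_z is the distance from the TCP to the grasp point, in m); z points along the fingers, y is the line along which they close (so a half turn about z gives the same grasp; the last joint's range is limited). The gripper opens to 87 mm and grips with 3 to 60 N. Pads are 19 mm wide; open, the fingers measure 117 mm over their backs; the gripper's body (75 mm by 190 mm) begins 51 mm behind the grasp point.
Start: joints at [1.314, 0.469, -0.049, 1.532, 0.024, 1.141, -0.082], TCP at [0.152, -0.658, 0.223] pointing down, gripper open.
Joint ranges: [-2.59, 2.59], [-0.33, 1.99], [-1.39, 1.29], [0.1, 2.45], [-1.04, 4.18], [0.21, 1.99], [-2.66, 2.66]. Speed limits (rad/s): [2.57, 2.57, 3.14, 3.14, 3.14, 3.14, 3.14].

INTERFACE

Orientations are given as a rotation vector (axis times angle).
In Python, from rig import telemetry, imaging, arm gives the robot as it stands.
- The arm moves only by the tool arm_command, never from a script. Its argument "motion" is a list of rows, each an object of numbers: "x", "y", "z": the shift along the world's x, y, z in m; "spin": the turn about the world's z in rad. In form: [{"x": .., "y": .., "z": .., "spin": ..}, ...]. A call has 1 to 20 rows; each row is the pose to reach, as a shift and turn from the pose commanded when the call began; what a row does not reach only later rows make up. A row lasts 1/10 s, in which the tool goes at most 50 mm and 8.59 degrees, less where a joint would pass 70% of its speed; a pose out of reach is approached as far as the arm can. A call with a gripper value outside its range is refused whole. "fingers" is the opening, from 0 (shut) to 1 (fully open), set as the call begins (left out, the last holds). The fingers move at their own pace and stop on an object; "newtons" is the grip in N (left out, the last holds). Time passes only in rows, so rows that repeat a pose let the fingers close. It gives the time, the measured TCP pose, the force, the opening and the grip force at its end, in the units of the state.
- telemetry.state(): the state, without advancing time (a new reading comes with each control period).
- imaging.camera(name): name is "scene" or "top" or "wrist"; returns the picture (420x560x3 uint8, red, green, blue); there is no depth.
- imaging.camera_params(name): a dict with "K" (3x3 intrinsics, pixels), "extrinsics" (4x4, takes a point from camera to world coordinates). Camera axes: x right, y up, looking along -z (the intrinsics and any distortion apply to the point x, -y, -z); pixel columns grow to the right and rows downward; lengths in m; the calibration is good to about 2 mm. A picture is of the moment at which its call begins: read the wrist's pose just before it. camera_params takes no time and is no camera call; for the wrist camera it gives the pose at the moment of the call.
- arm.job_done(): hands the job in; it is judged then, once.
The state is a dict: "time": time; "joints": joint angles; "qd": joint speeds; "effort": joint torques, N m; "tcp_pos": TCP position; "ee_rot": TCP orientation; "wrist_force": force on the tool from outside, world axes, zero at the start; "wrist_torque": the same for the moment, N m; "gripper_width": finger opening in m; "grip_force": force on a finger pad.
Only numpy, scipy, OpenCV 4.12 (cv2) and the standard library are available. Lean on these libraries where they do the work, as an engineer would, in place of code of your own. Each camera call takes 0.05 s, during which the arm holds its last target. There are 200 camera calls.

## Working session

There is one attempt and no reset: what is moved stays moved. The work goes in short steps, Python scripts to look and compute and a tool call to move; the robot and the scene stay as the last step left them, time stands still between calls to the robot, and variables do not carry over. Pictures are saved under pics/ and viewed, at most 10 in all, crops included, and the job is handed in when it is done.

Besides the shell and the picture viewer there is one more tool, called by a JSON object that holds its "fn" and its "kwargs". arm_command: Moves the arm, as the interface text tells. Its arguments: {"type":"object","properties":{"motion":{"type":"array","items":{"type":"object","properties":{"x":{"type":"number"},"y":{"type":"number"},"z":{"type":"number"},"spin":{"type":"number"}}}},"fingers":{"type":"number"},"newtons":{"type":"number"}},"required":["motion"]}

```bash
mkdir -p pics
python3 - <<'E'
from rig import telemetry, imaging, arm
import cv2, numpy as np
s=telemetry.state(); print(s, arm.hold_point_z)
for n in ["scene","top"]:
    p=imaging.camera_params(n); print(n,{k:(np.round(v,4).tolist() if not isinstance(v,str) else v) for k,v in p.items()})
    im=imaging.camera(n); cv2.imwrite(f"pics/{n}0.png",im[:,:,::-1])
E
```

```text
{'time': 0.0, 'joints': array([ 1.31409552,  0.46943352, -0.04859022,  1.53369616,  0.02409913,
        1.14100804, -0.08228923]), 'qd': array([-1.27891097e-03, -2.48223207e-03,  3.15361147e-04, -3.43845050e-04,
        1.26438506e-03,  1.51574168e-04,  4.31788047e-05]), 'effort': array([-4.09073627e-04, -5.07980597e+01, -8.09778878e-02, -2.36158490e+01,
       -6.13615802e-02,  3.78984539e-02,  1.85958224e-04]), 'tcp_pos': array([ 0.15230905, -0.65696955,  0.22150382]), 'ee_rot': array([-3.11930509e+00, -3.56894387e-01,  4.64993745e-04]), 'wrist_force': array([-0.35005202,  0.07811549, -0.3042227 ]), 'wrist_torque': array([ 0.00917043,  0.04695784, -0.00860253]), 'grip_force': 0.0, 'gripper_width': 0.0870008655156616} 0.0187
scene {'K': [[413.8175, 0.0, 282.3988], [0.0, 413.8175, 211.3609], [0.0, 0.0, 1.0]], 'extrinsics': [[0.2983, -0.7913, 0.5338, 1.2753], [0.9544, 0.2426, -0.1738, -0.2072], [0.0081, 0.5613, 0.8276, 1.1708], [0.0, 0.0, 0.0, 1.0]]}
top {'K': [[383.6147, 0.0, 280.942], [0.0, 383.6147, 210.2613], [0.0, 0.0, 1.0]], 'extrinsics': [[-0.0028, 0.9733, -0.2294, 0.3417], [-1.0, -0.0016, 0.0053, 0.0268], [0.0048, 0.2294, 0.9733, 1.1118], [0.0, 0.0, 0.0, 1.0]]}
```

View pics/top0.png

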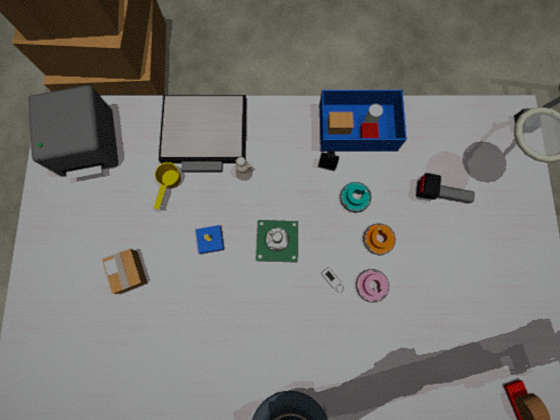

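View pics/scene0.png

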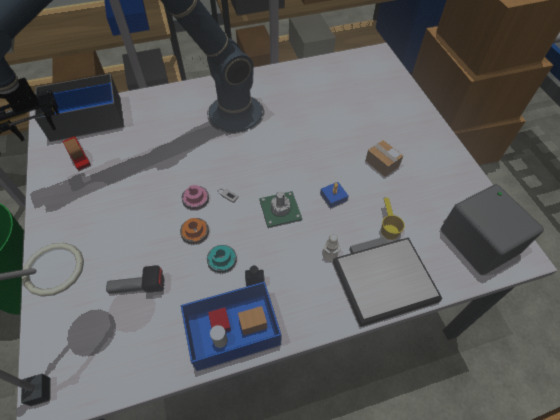

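Pulley-like things in the top view: orange (379,238), pink (373,285) and turquoise (356,197). The orange one matches the description. The key is in the blue block at (208,238) and the arbor is at (277,240). I'll check these in one close mosaic.

Run:
```python
import cv2, numpy as np
t=cv2.imread("pics/top0.png"); s=cv2.imread("pics/scene0.png")
def tile(im,c,r):
    a=im[r-25:r+25,c-22:c+22]; return cv2.resize(a,None,fx=6,fy=6,interpolation=cv2.INTER_CUBIC)
top=np.hstack([tile(t,277,240),tile(t,210,240),tile(t,379,239)])
bot=np.hstack([tile(s,281,205),tile(s,335,192),tile(s,195,230)])
cv2.imwrite("pics/mos.png",np.vstack([top,bot]))
```

```text
(no output)
```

View pics/mos.png

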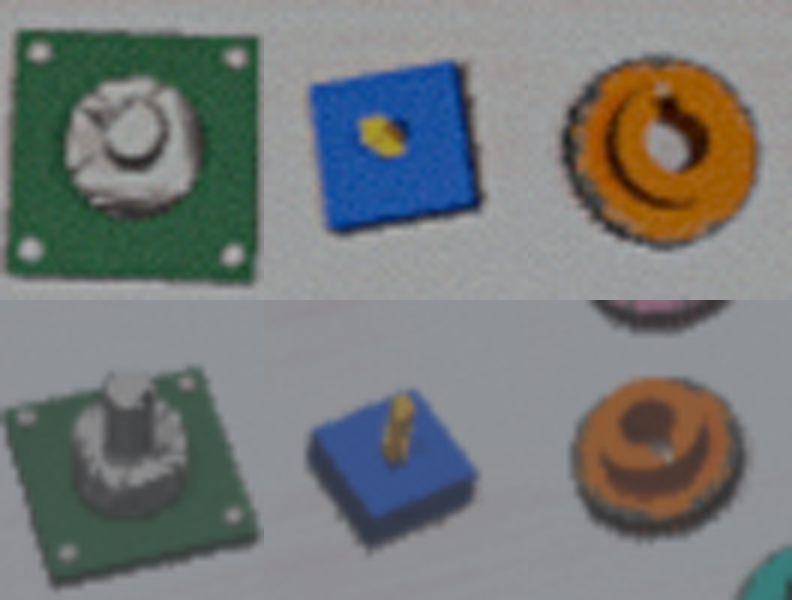

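The crop confirms that the orange disc has a boss, a bore and a keyway notch towards image-up. The brass key stands in the blue block, and the arbor slot seems to be on its upper-left side. Next I'll compute positions.

```bash
cat > h.py <<'E'
from rig import telemetry, imaging, arm
import cv2, numpy as np
def ray(p,uv,z):
    K=np.array(p["K"]);T=np.array(p["extrinsics"])
    d=np.linalg.solve(K,[uv[0],uv[1],1.0]); d=T[:3,:3]@np.array([d[0],-d[1],-d[2]])
    o=T[:3,3]; return o+d*(z-o[2])/d[2]
def proj(p,X):
    K=np.array(p["K"]);T=np.array(p["extrinsics"])
    c=T[:3,:3].T@(np.asarray(X,float)-T[:3,3]); c=K@np.array([c[0],-c[1],-c[2]]); return c[:2]/c[2]
E
python3 - <<'E'
from h import *
p=imaging.camera_params("top")
f=lambda c,r,k: lambda u,v:(c-22+(u-264*k+.5)/6-.5, r-25+(v+.5)/6-.5)
a=f(277,240,0);k=f(210,240,1);w=f(379,239,2)
def show(n,g,pts,z):
    P=np.array([ray(p,g(*q),z) for q in pts]);print(n,P.round(4).tolist(),"mean",P.mean(0).round(4))
show("arbor",a,[(40,51),(235,58),(233,254),(30,249)],.012)
show("shaft end",a,[(148,128)],.09)
show("block",k,[(312,87),(460,65),(480,208),(330,230)],.03)
show("keytop",k,[(372,128)],.076)
show("boss,mark",w,[(673,137),(662,88)],.044)
show("rim",w,[(660,153)],.018)
pw=imaging.camera_params("wrist");print(np.array(pw["K"]),np.array(pw["extrinsics"]).round(3), telemetry.state()["tcp_pos"])
E
```

```text
arbor [[0.5625, 0.0785, 0.012], [0.5588, -0.0165, 0.012], [0.4635, -0.0145, 0.012], [0.4661, 0.0824, 0.012]] mean [0.5127 0.0325 0.012 ]
shaft end [[0.5115, 0.026, 0.09]] mean [0.5115 0.026  0.09  ]
block [[0.5417, 0.2653, 0.03], [0.5523, 0.1951, 0.03], [0.4836, 0.1834, 0.03], [0.4734, 0.2535, 0.03]] mean [0.5128 0.2243 0.03  ]
keytop [[0.5142, 0.227, 0.076]] mean [0.5142 0.227  0.076 ]
boss,mark [[0.5171, -0.2601, 0.044], [0.5405, -0.2563, 0.044]] mean [ 0.5288 -0.2582  0.044 ]
rim [[0.5136, -0.2603, 0.018]] mean [ 0.5136 -0.2603  0.018 ]
[[306.19568857   0.         270.34255769]
 [  0.         306.19568857 211.94475702]
 [  0.           0.           1.        ]] [[ 0.226  0.928  0.296  0.234]
 [-0.974  0.216  0.068 -0.639]
 [-0.001 -0.304  0.953  0.383]
 [ 0.     0.     0.     1.   ]] [ 0.15232997 -0.65702423  0.22161493]
```

{"fn": "arm_command", "kwargs": {"motion": [{"x":0.035,"y":0.036,"z":0},{"x":0.07,"y":0.072,"z":0},{"x":0.105,"y":0.108,"z":0},{"x":0.14,"y":0.144,"z":0},{"x":0.175,"y":0.18,"z":0},{"x":0.21,"y":0.216,"z":0},{"x":0.245,"y":0.252,"z":0},{"x":0.28,"y":0.288,"z":0},{"x":0.315,"y":0.324,"z":0},{"x":0.35,"y":0.36,"z":0},{"x":0.36,"y":0.395,"z":0},{"x":0.36,"y":0.395,"z":0}], "fingers": 1}}

```text
validation failed for argument at $.mo...
```

```bash
cat >> h.py <<'E'
import pickle
def snap(n):
    p=imaging.camera_params("wrist"); s=telemetry.state(); im=imaging.camera("wrist")
    cv2.imwrite(f"pics/{n}.png",im[:,:,::-1]); pickle.dump((p,s),open(f"pics/{n}.pkl","wb"))
    print(s["time"],s["tcp_pos"].round(4),s["ee_rot"].round(4),s["wrist_force"].round(2)); return p,s
E
python3 -c "
from h import *
p,s=snap('pul'); print(proj(p,[.515,-.26,.044]),proj(p,[.54,-.256,.044]))"
```

```text
0.1 [ 0.1523 -0.657   0.2216] [-3.1195e+00 -3.5690e-01  4.0000e-04] [ 0.47 -0.59  0.56]
[-165.16595853 -424.12919417] [-178.73869995 -483.4069551 ]
```

{"fn": "arm_command", "kwargs": {"motion": [{"x":0,"y":0.05,"z":0},{"x":0,"y":0.1,"z":0},{"x":0,"y":0.15,"z":0},{"x":0,"y":0.2,"z":0},{"x":0,"y":0.25,"z":0},{"x":0,"y":0.28,"z":0},{"x":0,"y":0.29,"z":0},{"x":0,"y":0.29,"z":0},{"x":0,"y":0.29,"z":0}]}}

```text
validation failed for argument at $.mo...
```

```bash
python3 -c "
from h import *
p,s=snap('arb'); print(proj(p,[.5127,.0325,.09]),proj(p,[.5127,.0325,.042]))
a=cv2.imread('pics/pul.png');b=cv2.imread('pics/arb.png')
"
```

```text
0.15 [ 0.1524 -0.6571  0.2217] [-3.1197e+00 -3.5690e-01  3.0000e-04] [ 0.17 -0.43  0.02]
[-924.00295642 -783.76421031] [-646.85785518 -575.42164266]
```

The rows probably need all four fields, so I'll add "spin".

{"fn": "arm_command", "kwargs": {"motion": [{"x":0.035,"y":0.036,"z":0,"spin":0},{"x":0.07,"y":0.072,"z":0,"spin":0},{"x":0.105,"y":0.108,"z":0,"spin":0},{"x":0.14,"y":0.144,"z":0,"spin":0},{"x":0.175,"y":0.18,"z":0,"spin":0},{"x":0.21,"y":0.216,"z":0,"spin":0},{"x":0.245,"y":0.252,"z":0,"spin":0},{"x":0.28,"y":0.288,"z":0,"spin":0},{"x":0.315,"y":0.324,"z":0,"spin":0},{"x":0.35,"y":0.36,"z":0,"spin":0},{"x":0.36,"y":0.395,"z":0,"spin":0},{"x":0.36,"y":0.395,"z":0,"spin":0}], "fingers": 1}}

```text
time: 1.4
tcp_pos: [0.5155, -0.255, 0.2226]
ee_rot: [-3.116, -0.374, -0.003]
wrist_force: [0.3, 0.6, 1.0]
gripper_width: 0.0869
grip_force: 0.0
```

```bash
python3 -c "
from h import *
p,s=snap('pul'); print(proj(p,[.515,-.26,.044]),proj(p,[.54,-.256,.044]))"
```

```text
1.4 [ 0.5155 -0.255   0.2226] [-3.1156e+00 -3.7440e-01 -2.5000e-03] [0.27 0.61 0.95]
[274.58660765 193.19955901] [276.51003079 171.28033987]
```

{"fn": "arm_command", "kwargs": {"motion": [{"x":0,"y":0.05,"z":0,"spin":0},{"x":0,"y":0.1,"z":0,"spin":0},{"x":0,"y":0.15,"z":0,"spin":0},{"x":0,"y":0.2,"z":0,"spin":0},{"x":0,"y":0.25,"z":0,"spin":0},{"x":0,"y":0.28,"z":0,"spin":0},{"x":0,"y":0.29,"z":0,"spin":0},{"x":0,"y":0.29,"z":0,"spin":0}]}}

```text
time: 2.25
tcp_pos: [0.5125, 0.0272, 0.2226]
ee_rot: [3.12, 0.358, -0.0]
wrist_force: [0.1, -0.9, 0.9]
gripper_width: 0.087
grip_force: 0.0
```

```bash
python3 -c "
from h import *
p,s=snap('arb'); print(proj(p,[.5127,.0325,.09]),proj(p,[.5127,.0325,.042]))
b=cv2.imread('pics/arb.png');a=cv2.imread('pics/pul.png')
cv2.imwrite('pics/both.png',np.hstack([a[:,80:480],b[:,80:480]]))
"
```

```text
2.25 [0.5125 0.0272 0.2226] [ 3.1205  0.3581 -0.    ] [ 0.12 -0.9   0.94]
[264.63192129 201.22849787] [265.32282806 189.90184984]
```

View pics/both.png

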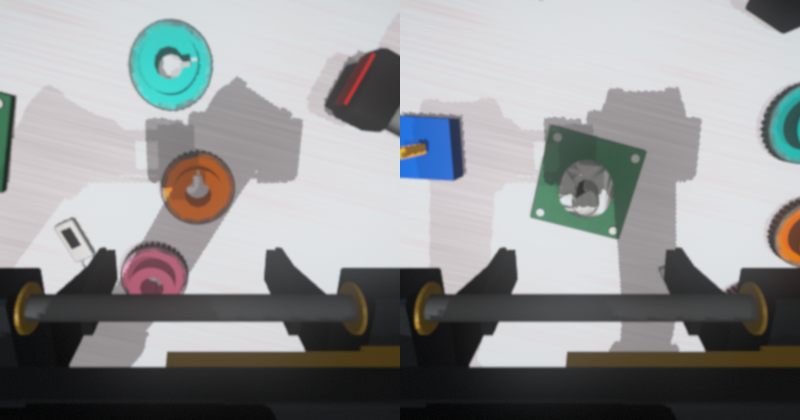

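Left (wrist view): the orange pulley is at about (198,187) and pink is below it. Right: the arbor is at about (585,190) with a dark slot near (580,180). I'll enlarge both.

```bash
python3 -c "
from h import *
b=cv2.imread('pics/arb.png');a=cv2.imread('pics/pul.png')
f=lambda i,c,r,w,h,k:cv2.resize(i[r-h:r+h,c-w:c+w],None,fx=k,fy=k,interpolation=cv2.INTER_CUBIC)
A=f(a,278,187,40,60,5);B=f(b,265,187,40,60,5)
B=cv2.convertScaleAbs(B,alpha=.85)
cv2.imwrite('pics/both2.png',np.hstack([A,B]))
"
```

```text
(no output)
```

View pics/both2.png

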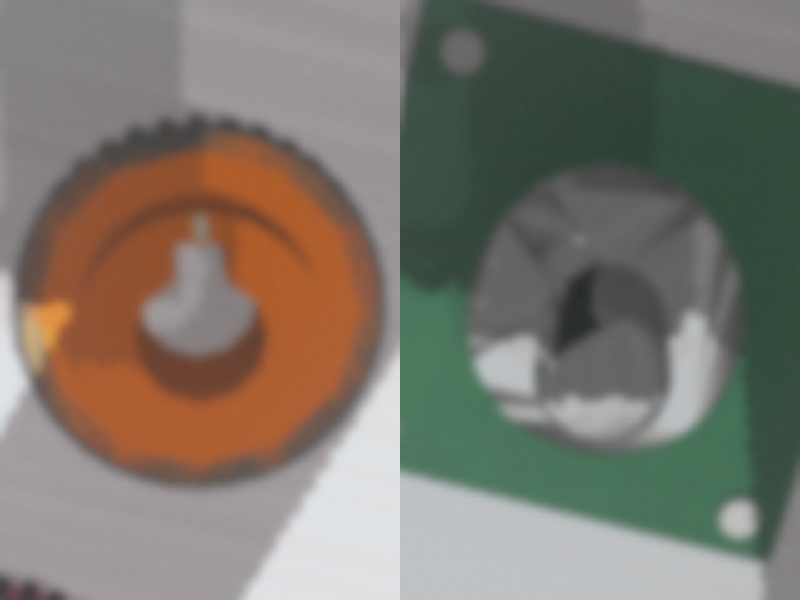

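{"fn": "arm_command", "kwargs": {"motion": [{"x":-0.03,"y":-0.002,"z":-0.03,"spin":0},{"x":-0.06,"y":-0.006,"z":-0.06,"spin":0},{"x":-0.065,"y":-0.01,"z":-0.075,"spin":0},{"x":-0.065,"y":-0.01,"z":-0.075,"spin":0},{"x":-0.065,"y":-0.01,"z":-0.075,"spin":0}]}}

```text
time: 2.8
tcp_pos: [0.4487, 0.0156, 0.1481]
ee_rot: [3.121, 0.351, 0.002]
wrist_force: [-0.5, -0.5, -0.3]
gripper_width: 0.087
grip_force: 0.0
```

```bash
python3 -c "
from h import *
p,s=snap('arb2'); c=proj(p,[.5127,.0325,.066]); print(c, proj(p,[.5127,.0325,.09]))
c0,r0=[int(v) for v in c]; print(c0,r0)
b=cv2.imread('pics/arb2.png')
B=cv2.resize(b[r0-50:r0+50,c0-66:c0+66],None,fx=6,fy=6,interpolation=cv2.INTER_CUBIC)
cv2.imwrite('pics/arb2c.png',cv2.convertScaleAbs(B,alpha=1.2))
"
```

```text
2.8 [0.4487 0.0156 0.1481] [3.1214e+00 3.5120e-01 2.0000e-03] [-0.47 -0.55 -0.27]
[266.93608025 138.52003445] [266.61685788 141.05513926]
266 138
```

View pics/arb2c.png

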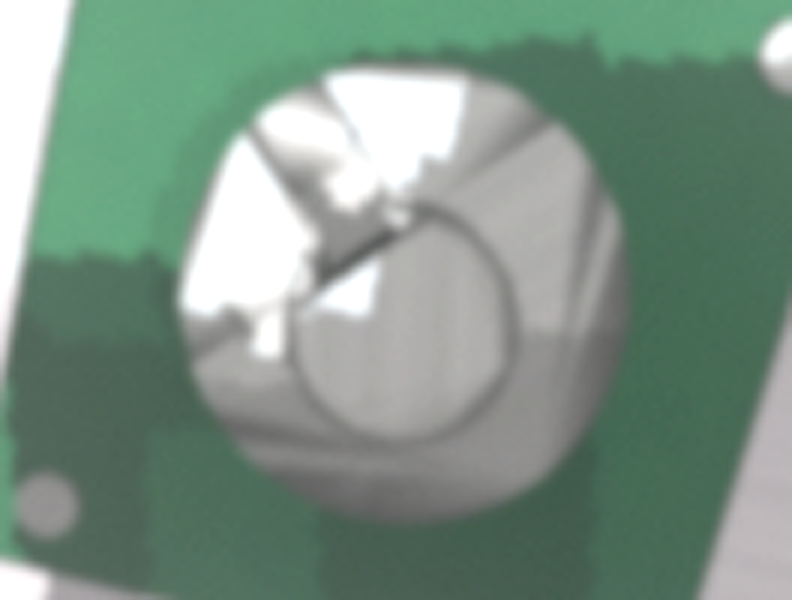

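The close view is clear. The shaft end disc is centred at about (405,330), the shoulder circle at about (405,293), and the slot is at the upper left with its chord from about (320,290) to (415,222). I'll fit the slot angle and take pulley and key numbers.

Run:
```python
from h import *
p,s=pickle.load(open('pics/arb2.pkl','rb'))
g=lambda u,v:(266-66+(u+.5)/6-.5,138-50+(v+.5)/6-.5)
sh=ray(p,g(405,293),.042); sf=ray(p,g(402,325),.09); print("shoulder c",sh.round(4),"shaft c",sf.round(4))
def ang(a,b,z):
    d=ray(p,g(*b),z)-ray(p,g(*a),z); return np.degrees(np.arctan2(d[1],d[0]))
print("chord normal",ang((320,290),(415,222),.09)+90,"sides",ang((320,235),(250,135),.042),ang((390,190),(325,80),.042))
b=cv2.imread('pics/arb2.png');B=cv2.resize(b[88:188,200:332],None,fx=6,fy=6,interpolation=cv2.INTER_CUBIC)
C=np.array([sh[0],sh[1]])
def line(pts,z,col):
    q=[((proj(p,[*pt,z])-[200,88]+.5)*6-.5) for pt in pts]; cv2.polylines(B,[np.int32(np.round(q))],False,col,1)
def circ(r,z,col): line([C+r*np.array([np.cos(t),np.sin(t)]) for t in np.linspace(0,6.29,60)],z,col)
circ(.032,.042,(0,0,255));circ(.014,.088,(0,0,255))
for ph,col in ((40,(255,0,0)),(46,(0,255,255))):
    t=np.radians(ph);e=np.array([np.cos(t),np.sin(t)]);n=np.array([-e[1],e[0]])
    P=lambda r,w:C+r*e+w*n
    line([P(.0128,.0057),P(.009,.0057),P(.009,-.0057),P(.0128,-.0057)],.09,col)
    line([P(.009,.0057),P(.0204,.0057),P(.0204,-.0057),P(.009,-.0057)],.042,col)
cv2.imwrite('pics/ov.png',B)
# pulley from pul
p,s=pickle.load(open('pics/pul.pkl','rb'))
h=lambda u,v:(278-40+(u+.5)/5-.5,187-60+(v+.5)/5-.5)
for n,q,z in (("rim",(201,304),.018),("mark",(201,225),.044),("bore top",(201,335),.044),("key notch L/R",(178,245),.0),("",(222,245),0.)): print(n,ray(p,h(*q),z).round(4))
```

```text
shoulder c [0.5127 0.0326 0.042 ] shaft c [0.5122 0.0324 0.09  ]
chord normal 47.38191675484589 sides 48.189802009202765 44.310977496844714
rim [ 0.5168 -0.2639  0.018 ]
mark [ 0.54   -0.2575  0.044 ]
bore top [ 0.5154 -0.2637  0.044 ]
key notch L/R [ 0.5263 -0.2559  0.    ]
 [ 0.5289 -0.2667  0.    ]
```

View pics/ov.png

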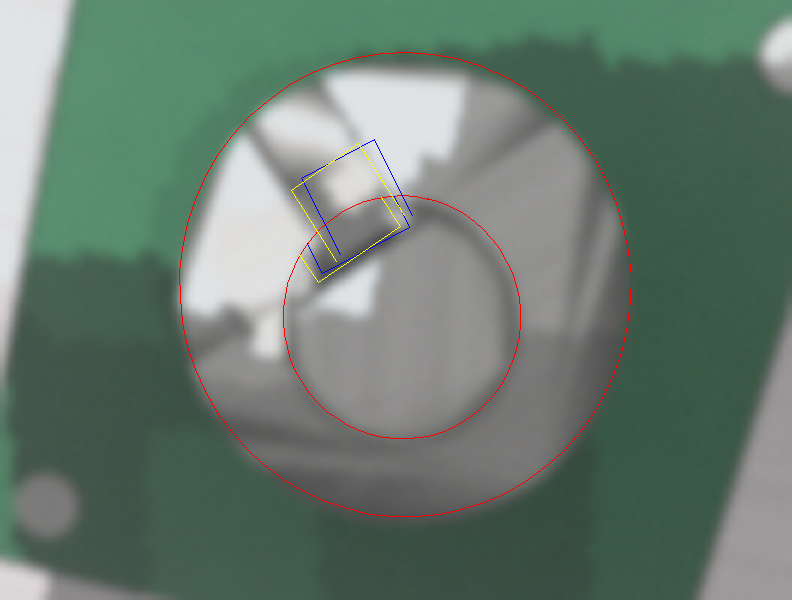

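The 46° outline matches, so the slot is at about 46.5° and the arbor axis is near (0.512,0.0324). Now I'll look at the key with the wrist camera in the same way.

{"fn": "arm_command", "kwargs": {"motion": [{"x":0,"y":0.05,"z":0,"spin":-0.03},{"x":0,"y":0.1,"z":0,"spin":-0.066},{"x":0,"y":0.15,"z":0,"spin":-0.066},{"x":0,"y":0.19,"z":0,"spin":-0.066},{"x":0,"y":0.192,"z":0,"spin":-0.066},{"x":0,"y":0.192,"z":0,"spin":-0.066},{"x":0,"y":0.192,"z":0,"spin":-0.066}]}}

```text
time: 3.55
tcp_pos: [0.4484, 0.208, 0.1479]
ee_rot: [3.131, 0.25, 0.001]
wrist_force: [-0.6, 0.1, 0.2]
gripper_width: 0.0871
grip_force: 0.0
```

```bash
python3 -c "
from h import *
p,s=snap('key'); print(s['joints'].round(2)); c=proj(p,[.5135,.2257,.053]); print(c, proj(p,[.5135,.2257,.076]))
c0,r0=[int(v) for v in c]; print(c0,r0)
b=cv2.imread('pics/key.png')
B=cv2.resize(b[r0-60:r0+60,c0-80:c0+80],None,fx=5,fy=5,interpolation=cv2.INTER_CUBIC)
cv2.imwrite('pics/keyc.png',B)
"
```

```text
3.55 [0.4484 0.208  0.1479] [3.1308e+00 2.5010e-01 1.1000e-03] [-0.62  0.1   0.2 ]
[-0.11  0.3  -0.49  2.01  0.19  0.87 -2.11]
[261.04719661 136.24004089] [260.20044238 138.33037407]
261 136
```

View pics/keyc.png

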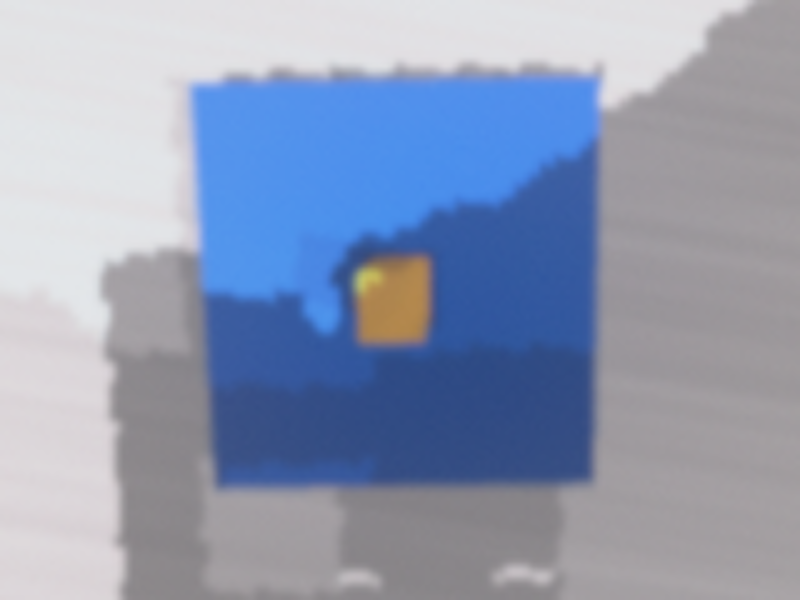

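The key's top face is at about (391,313) in the crop, aligned with the image axes within about 1°. I'll compute the grasp offset.

Run:
```python
from h import *
p,s=pickle.load(open('pics/key.pkl','rb'))
g=lambda u,v:(261-80+(u+.5)/5-.5,136-60+(v+.5)/5-.5)
P=np.array([ray(p,g(*q),.03) for q in ((192,86),(599,76),(593,481),(217,487))]);print(P.round(4).tolist(),P.mean(0).round(4))
d=P[0]-P[3];e=P[2]-P[1];print([np.degrees(np.arctan2(v[1],v[0])) for v in (P[0]-P[3],P[1]-P[2])],[np.degrees(np.arctan2(v[1],v[0]))+90 for v in (P[1]-P[0],P[2]-P[3])])
for q in ((357,347),(430,345),(391,313)): print(ray(p,g(*q),.076).round(4))
for c in ([.513,.2255],):
    for z in (.076,.03):
        t=np.radians(10);e=np.array([np.cos(t),np.sin(t)]);n=np.array([-e[1],e[0]])
        print(z,[((proj(p,[*(np.array(c)+.005*(a*e+b*n)),z])-[181,76]+.5)*5).round(0).tolist() for a,b in((1,1),(1,-1),(-1,-1),(-1,1))])
```

```text
[[0.5418, 0.2669, 0.03], [0.5544, 0.1987, 0.03], [0.486, 0.1867, 0.03], [0.4739, 0.2548, 0.03]] [0.5141 0.2268 0.03  ]
[np.float64(10.068188869277277), np.float64(9.95047687213062)] [np.float64(10.474631415499928), np.float64(10.061140504858798)]
[0.5077 0.231  0.076 ]
[0.5097 0.2203 0.076 ]
[0.5134 0.2267 0.076 ]
0.076 [[365.0, 284.0], [432.0, 283.0], [434.0, 351.0], [367.0, 352.0]]
0.03 [[378.0, 269.0], [435.0, 268.0], [436.0, 326.0], [380.0, 327.0]]
```

{"fn": "arm_command", "kwargs": {"motion": [{"x":0.035,"y":0.01,"z":0,"spin":0.015},{"x":0.0655,"y":0.0185,"z":0,"spin":0.015},{"x":0.0655,"y":0.0185,"z":-0.03,"spin":0.015},{"x":0.0655,"y":0.0185,"z":-0.06,"spin":0.015},{"x":0.0655,"y":0.0185,"z":-0.083,"spin":0.015},{"x":0.0655,"y":0.0185,"z":-0.083,"spin":0.015},{"x":0.0655,"y":0.0185,"z":-0.083,"spin":0.015},{"x":0.0655,"y":0.0185,"z":-0.083,"spin":0.015}], "fingers": 0.5}}

```text
time: 4.4
tcp_pos: [0.5142, 0.2279, 0.0661]
ee_rot: [-3.129, -0.276, -0.004]
wrist_force: [-0.6, -0.1, 0.2]
gripper_width: 0.044
grip_force: 0.0
```

{"fn": "arm_command", "kwargs": {"motion": [{"x":0,"y":0,"z":0,"spin":0},{"x":0,"y":0,"z":0,"spin":0},{"x":0,"y":0,"z":0,"spin":0},{"x":0,"y":0,"z":0,"spin":0},{"x":0,"y":0,"z":0,"spin":0},{"x":0,"y":0,"z":0,"spin":0}], "fingers": 0, "newtons": 20}}

```text
time: 5.0
tcp_pos: [0.513, 0.228, 0.0646]
ee_rot: [3.129, 0.277, 0.0]
wrist_force: [-0.3, -0.1, 1.1]
gripper_width: 0.0095
grip_force: 20.0
```

{"fn": "arm_command", "kwargs": {"motion": [{"x":0,"y":0,"z":0.03,"spin":0},{"x":0,"y":0,"z":0.06,"spin":0},{"x":0,"y":0,"z":0.09,"spin":0.05},{"x":0.001,"y":-0.03,"z":0.09,"spin":0.18},{"x":0.003,"y":-0.07,"z":0.09,"spin":0.31},{"x":0.006,"y":-0.11,"z":0.09,"spin":0.44},{"x":0.008,"y":-0.15,"z":0.09,"spin":0.55},{"x":0.009,"y":-0.18,"z":0.09,"spin":0.635},{"x":0.009,"y":-0.1845,"z":0.09,"spin":0.635},{"x":0.009,"y":-0.1845,"z":0.09,"spin":0.635},{"x":0.009,"y":-0.1845,"z":0.09,"spin":0.635}]}}

```text
time: 6.1
tcp_pos: [0.5219, 0.0449, 0.1547]
ee_rot: [-2.885, -1.242, -0.001]
wrist_force: [-0.8, -0.2, -0.4]
gripper_width: 0.0094
grip_force: 20.0
```

```bash
python3 -c "
from h import *
p,s=snap('ins'); print(s['joints'].round(2),s['wrist_torque'].round(3),s['gripper_width']); c=proj(p,[.5127,.0325,.09]); print(c)
b=cv2.imread('pics/ins.png')
c0,r0=[int(v) for v in c]; print(c0,r0)
B=cv2.resize(b[max(r0-60,0):r0+60,c0-80:c0+80],None,fx=5,fy=5,interpolation=cv2.INTER_CUBIC)
cv2.imwrite('pics/insc.png',B)
"
```

```text
6.1 [0.5219 0.0449 0.1547] [-2.8849e+00 -1.2419e+00 -1.0000e-03] [-0.81 -0.19 -0.4 ]
[ 0.3   0.36 -0.58  1.94  0.24  0.91 -1.15] [-0.039 -0.075 -0.002] 0.009421146006127723
[272.20252779 243.95644145]
272 243
```

View pics/insc.png

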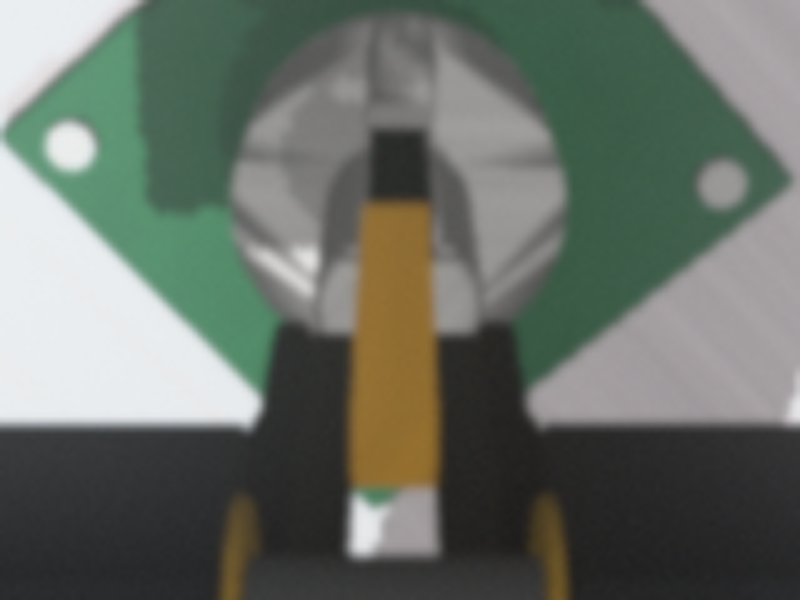

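The picture shows the key's lower end over the slot line: pocket centre is column 401, key column about 396, and the orientation is right. I need about 0.7 mm to the right and 0.8 mm inwards. I'll lower gently and read the force.

{"fn": "arm_command", "kwargs": {"motion": [{"x":0,"y":-0.001,"z":0,"spin":0},{"x":0,"y":-0.001,"z":-0.006,"spin":0},{"x":0,"y":-0.001,"z":-0.009,"spin":0},{"x":0,"y":-0.001,"z":-0.011,"spin":0},{"x":0,"y":-0.001,"z":-0.0115,"spin":0},{"x":0,"y":-0.001,"z":-0.012,"spin":0},{"x":0,"y":-0.001,"z":-0.012,"spin":0},{"x":0,"y":-0.001,"z":-0.012,"spin":0}]}}

```text
time: 6.95
tcp_pos: [0.5219, 0.0425, 0.1426]
ee_rot: [-2.886, -1.24, -0.0]
wrist_force: [-1.5, -0.3, -1.1]
gripper_width: 0.0098
grip_force: 20.0
```

{"fn": "arm_command", "kwargs": {"motion": [{"x":0,"y":0,"z":-0.0005,"spin":0},{"x":0,"y":0,"z":-0.001,"spin":0},{"x":0,"y":0,"z":-0.0015,"spin":0},{"x":0,"y":0,"z":-0.0015,"spin":0},{"x":0,"y":0,"z":-0.0015,"spin":0}]}}

```text
time: 7.45
tcp_pos: [0.522, 0.0425, 0.1411]
ee_rot: [-2.886, -1.241, -0.0]
wrist_force: [-0.1, -0.7, -0.3]
gripper_width: 0.0096
grip_force: 20.0
```

No contact force with the key's end at about 86 mm, below the shaft top, so it is in the slot. I'll continue down.

{"fn": "arm_command", "kwargs": {"motion": [{"x":0,"y":0,"z":-0.001,"spin":0},{"x":0,"y":0,"z":-0.002,"spin":0},{"x":0,"y":0,"z":-0.003,"spin":0},{"x":0,"y":0,"z":-0.004,"spin":0},{"x":0,"y":0,"z":-0.004,"spin":0}]}}

```text
time: 7.95
tcp_pos: [0.5219, 0.0424, 0.1369]
ee_rot: [-2.886, -1.24, 0.0]
wrist_force: [-0.1, 0.6, -1.1]
gripper_width: 0.0093
grip_force: 20.0
```

{"fn": "arm_command", "kwargs": {"motion": [{"x":0,"y":0,"z":-0.004,"spin":0},{"x":0,"y":0,"z":-0.008,"spin":0},{"x":0,"y":0,"z":-0.012,"spin":0},{"x":0,"y":0,"z":-0.016,"spin":0},{"x":0,"y":0,"z":-0.02,"spin":0},{"x":0,"y":0,"z":-0.02,"spin":0}]}}

```text
time: 8.55
tcp_pos: [0.5216, 0.0422, 0.1163]
ee_rot: [-2.886, -1.24, 0.002]
wrist_force: [-0.4, 0.2, -0.8]
gripper_width: 0.0099
grip_force: 20.0
```

{"fn": "arm_command", "kwargs": {"motion": [{"x":0,"y":0,"z":-0.004,"spin":0},{"x":0,"y":0,"z":-0.008,"spin":0},{"x":0,"y":0,"z":-0.012,"spin":0},{"x":0,"y":0,"z":-0.015,"spin":0},{"x":0,"y":0,"z":-0.0165,"spin":0},{"x":0,"y":0,"z":-0.018,"spin":0},{"x":0,"y":0,"z":-0.0195,"spin":0},{"x":0,"y":0,"z":-0.0205,"spin":0},{"x":0,"y":0,"z":-0.0205,"spin":0},{"x":0,"y":0,"z":-0.0205,"spin":0}]}}

```text
time: 9.55
tcp_pos: [0.5219, 0.0424, 0.0965]
ee_rot: [-2.886, -1.24, 0.0]
wrist_force: [-0.7, 1.6, -0.7]
gripper_width: 0.0095
grip_force: 20.0
```

{"fn": "arm_command", "kwargs": {"motion": [{"x":0,"y":0,"z":-0.0005,"spin":0},{"x":0,"y":0,"z":-0.001,"spin":0},{"x":0,"y":0,"z":-0.0015,"spin":0},{"x":0,"y":0,"z":-0.002,"spin":0},{"x":0,"y":0,"z":-0.0025,"spin":0},{"x":0,"y":0,"z":-0.003,"spin":0},{"x":0,"y":0,"z":-0.0035,"spin":0},{"x":0,"y":0,"z":-0.0035,"spin":0},{"x":0,"y":0,"z":-0.0035,"spin":0}]}}

```text
time: 10.45
tcp_pos: [0.5219, 0.0423, 0.093]
ee_rot: [2.886, 1.24, -0.0]
wrist_force: [-0.2, 2.0, -0.1]
gripper_width: 0.0097
grip_force: 20.0
```

The key's end is 4 mm into the pocket with no vertical load. Now I'll release it.

{"fn": "arm_command", "kwargs": {"motion": [{"x":0,"y":0,"z":0,"spin":0},{"x":0,"y":0,"z":0,"spin":0},{"x":0,"y":0,"z":0,"spin":0},{"x":0,"y":0,"z":0,"spin":0},{"x":0,"y":0,"z":0.02,"spin":0},{"x":0,"y":0,"z":0.06,"spin":0},{"x":0,"y":0,"z":0.06,"spin":0},{"x":0,"y":0,"z":0.06,"spin":0}], "fingers": 0.4}}

```text
time: 11.25
tcp_pos: [0.5226, 0.0423, 0.1539]
ee_rot: [2.885, 1.24, 0.003]
wrist_force: [-0.2, 0.3, -0.5]
gripper_width: 0.0347
grip_force: 0.0
```

```bash
python3 -c "
from h import *
p,s=snap('drop'); c=proj(p,[.5121,.0324,.09]); print(c)
b=cv2.imread('pics/drop.png')
c0,r0=[int(v) for v in c]; print(c0,r0)
B=cv2.resize(b[r0-60:r0+60,c0-80:c0+80],None,fx=5,fy=5,interpolation=cv2.INTER_CUBIC)
cv2.imwrite('pics/dropc.png',B)
"
```

```text
11.25 [0.5226 0.0423 0.1539] [2.8854 1.2396 0.0031] [-0.25  0.25 -0.46]
[268.79449262 243.37326094]
268 243
```

View pics/dropc.png

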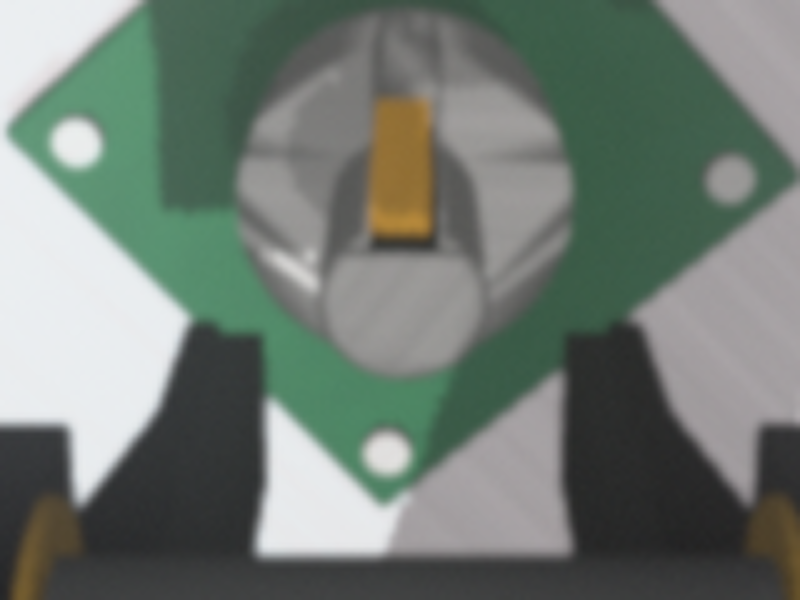

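The key is in the slot, from rows 97 to 238 with its top below the shaft end. I've used up my picture views, so from here I check numerically. First I'll confirm the key's height, angle and axis by projection.

Run:
```python
from h import *
p,s=pickle.load(open('pics/drop.pkl','rb'))
q=lambda X:((proj(p,X)-[188,183]+.5)*5-.5).round(0).tolist()
t=np.radians(46.5);e=np.array([np.cos(t),np.sin(t)]);C=np.array([.5121,.0324])
for z in (.084,.094,.104): print(z,"inner/outer top",q([*(C+.0097*e),z]),q([*(C+.0197*e),z]))
print("shoulder emergence",q([*(C+.0197*e),.042]),"axis 42/90",q([*C,.042]),q([*C,.09]))
print("yaw tool",np.degrees(2*np.arctan2(s["ee_rot"][1],s["ee_rot"][0])))
g=lambda u,v:(188+(u+.5)/5-.5,183+(v+.5)/5-.5)
print("shaft c",ray(p,g(405,302),.09).round(4),"shoulder c",ray(p,g(405,174),.042).round(4))
a=ray(p,g(402.5,97),.042);b=ray(p,g(402,237),.084);print("key pts",a.round(4),b.round(4))
h=[ray(p,g(*w),.012) for w in((76,143),(729,179),(386,452))];print(np.round(h,4).tolist(),"C by holes",((h[0]+h[1])/2).round(4))
```

```text
0.084 inner/outer top [406.0, 234.0] [406.0, 175.0]
0.094 inner/outer top [406.0, 257.0] [406.0, 196.0]
0.104 inner/outer top [406.0, 282.0] [406.0, 219.0]
shoulder emergence [407.0, 103.0] axis 42/90 [407.0, 202.0] [406.0, 304.0]
yaw tool 46.49718023158865
shaft c [0.5122 0.0327 0.09  ] shoulder c [0.5158 0.0367 0.042 ]
key pts [0.5259 0.048  0.042 ] [0.5179 0.0395 0.084 ]
[[0.4639, 0.0815, 0.012], [0.5572, -0.0181, 0.012], [0.4608, -0.0148, 0.012]] C by holes [0.5105 0.0317 0.012 ]
```

The key is home: its inner top edge is at row 237, against 234 expected. The slot is at about 47–48°. Now I'll go and look at the pulley from above.

{"fn": "arm_command", "kwargs": {"motion": [{"x":0,"y":-0.02,"z":0.01,"spin":-0.1},{"x":-0.01,"y":-0.06,"z":0.01,"spin":-0.2},{"x":-0.02,"y":-0.105,"z":0.01,"spin":-0.3},{"x":-0.03,"y":-0.15,"z":0.01,"spin":-0.4},{"x":-0.04,"y":-0.195,"z":0.01,"spin":-0.5},{"x":-0.05,"y":-0.24,"z":0,"spin":-0.59},{"x":-0.06,"y":-0.285,"z":0,"spin":-0.59},{"x":-0.07,"y":-0.315,"z":0,"spin":-0.59},{"x":-0.07,"y":-0.32,"z":0,"spin":-0.59},{"x":-0.07,"y":-0.32,"z":0,"spin":-0.59},{"x":-0.07,"y":-0.32,"z":0,"spin":-0.59}], "fingers": 1}}

```text
time: 12.4
tcp_pos: [0.4521, -0.2758, 0.1523]
ee_rot: [-3.12, -0.351, 0.001]
wrist_force: [1.0, -0.2, 0.0]
gripper_width: 0.087
grip_force: 0.0
```

Run:
```python
from h import *
p,s=snap('pul2'); print(s['joints'].round(2))
im=cv2.imread('pics/pul2.png'); hsv=cv2.cvtColor(im,cv2.COLOR_BGR2HSV)
m=cv2.inRange(hsv,(5,110,40),(18,255,255))
n,l,st,ce=cv2.connectedComponentsWithStats(m); i=1+np.argmax(st[1:,4]); m=np.uint8(l==i)*255; print(st[i],ce[i])
hull=cv2.convexHull(cv2.findContours(m,0,1)[0][0] if n==2 else max(cv2.findContours(m,0,1)[0],key=cv2.contourArea))
E=cv2.fitEllipse(hull);print("rim",E,ray(p,E[0],.018).round(4))
# ascii rectified view of mask around bore, at z=.044, pulley-centred, 1.5 mm cells
C=np.array([.5165,-.2635])
for name,z in (("top",.044),("bottom",.0)):
    print(name)
    for x in np.arange(.027,-.0225,-.0015):
        row=""
        for y in np.arange(.024,-.0245,-.0012):
            u,v=proj(p,[C[0]+x,C[1]+y,z]); b=cv2.getRectSubPix(im,(1,1),(float(u),float(v)))[0,0].astype(int)
            hs=cv2.cvtColor(np.uint8([[b]]),cv2.COLOR_BGR2HSV)[0,0]
            row+=("#" if hs[1]>110 and hs[2]>110 else "+" if hs[1]>110 else "." if hs[2]>120 else ":")
        print(f"{x*1000:5.1f} "+row)
    if z>0: print("u,v centre",proj(p,[*C,z]))
```

```text
12.4 [ 0.4521 -0.2758  0.1523] [-3.1203e+00 -3.5070e-01  1.3000e-03] [ 1.04 -0.17  0.05]
[ 0.74  0.33 -0.34  1.94  0.14  0.89 -1.01]
[ 225   87   94   96 5071] [272.92664169 134.54427135]
rim ((270.7176208496094, 133.6595916748047), (90.8437271118164, 95.84797668457031), 31.96125602722168) [ 0.5172 -0.2616  0.018 ]
top
 27.0 ########################################:
 25.5 #############...#########################
 24.0 #############...#########################
 22.5 #############....########################
 21.0 #############....########################
 19.5 ##############......#####################
 18.0 ############.........####################
 16.5 ############.........####################
 15.0 ############.........####################
 13.5 ############..........###################
 12.0 #############...........#################
 10.5 #############..............##############
  9.0 ############................#############
  7.5 ###########..................############
  6.0 ##########....................###########
  4.5 #########.....................###########
  3.0 #####
[... 1734 characters left out ...]
...................:+#######
 -1.5 #######.........................:+#######
 -3.0 #######.........................:+#######
 -4.5 #######.........................:+#######
 -6.0 #######.........................:++######
 -7.5 ########:......................:+++######
 -9.0 ########::.....................:++#######
-10.5 #########:....................:+++#######
-12.0 #########+:..................:+++########
-13.5 ##########+::...............:+++#########
-15.0 ###########++::...........:#+++##########
-16.5 ############++++::::..:::#++++###########
-18.0 ##############++++++++++++++#############
-19.5 ################++++++++++###############
-21.0 #########################################
```

The pulley's bore centre is about (0.516,-0.2626) and the keyway is at about 13.5°. I'll centre it with a squeeze at 90°, then take the final grip along the keyway axis.

{"fn": "arm_command", "kwargs": {"motion": [{"x":0.03,"y":0.005,"z":0,"spin":0.145},{"x":0.064,"y":0.013,"z":0,"spin":0.29},{"x":0.064,"y":0.013,"z":-0.01,"spin":0.435},{"x":0.064,"y":0.013,"z":-0.02,"spin":0.58},{"x":0.064,"y":0.013,"z":-0.03,"spin":0.725},{"x":0.064,"y":0.013,"z":-0.04,"spin":0.87},{"x":0.064,"y":0.013,"z":-0.05,"spin":1.015},{"x":0.064,"y":0.013,"z":-0.06,"spin":1.16},{"x":0.064,"y":0.013,"z":-0.07,"spin":1.305},{"x":0.064,"y":0.013,"z":-0.08,"spin":1.45},{"x":0.064,"y":0.013,"z":-0.085,"spin":1.583},{"x":0.064,"y":0.013,"z":-0.085,"spin":1.583},{"x":0.064,"y":0.013,"z":-0.085,"spin":1.583}]}}

```text
time: 13.75
tcp_pos: [0.5165, -0.2634, 0.0682]
ee_rot: [-1.948, -2.465, -0.001]
wrist_force: [0.1, 0.3, 0.4]
gripper_width: 0.087
grip_force: 0.0
```

{"fn": "arm_command", "kwargs": {"motion": [{"x":0,"y":0,"z":-0.02,"spin":0},{"x":0,"y":0,"z":-0.035,"spin":0},{"x":0,"y":0,"z":-0.044,"spin":0},{"x":0,"y":0,"z":-0.0455,"spin":0},{"x":0,"y":0,"z":-0.0455,"spin":0},{"x":0,"y":0,"z":-0.0455,"spin":0}]}}

```text
time: 14.35
tcp_pos: [0.5165, -0.2646, 0.0231]
ee_rot: [1.946, 2.465, 0.001]
wrist_force: [-0.5, -0.0, 0.5]
gripper_width: 0.0875
grip_force: 0.0
```

{"fn": "arm_command", "kwargs": {"motion": [{"x":0,"y":0,"z":0,"spin":0},{"x":0,"y":0,"z":0,"spin":0},{"x":0,"y":0,"z":0,"spin":0},{"x":0,"y":0,"z":0,"spin":0},{"x":0,"y":0,"z":0,"spin":0}], "fingers": 0.55, "newtons": 6}}

```text
time: 14.85
tcp_pos: [0.5159, -0.2647, 0.0227]
ee_rot: [-1.947, -2.466, 0.0]
wrist_force: [-0.4, 0.2, 1.5]
gripper_width: 0.0578
grip_force: 6.0
```

{"fn": "arm_command", "kwargs": {"motion": [{"x":0,"y":0,"z":0,"spin":0},{"x":0,"y":0,"z":0,"spin":0},{"x":0,"y":0,"z":0,"spin":0},{"x":0,"y":0,"z":0,"spin":0},{"x":0,"y":0,"z":0,"spin":-0.14},{"x":0,"y":0,"z":0,"spin":-0.28},{"x":0,"y":0,"z":0,"spin":-0.42},{"x":0,"y":0,"z":0,"spin":-0.56},{"x":0,"y":0,"z":0,"spin":-0.7},{"x":0,"y":0,"z":0,"spin":-0.84},{"x":0,"y":0,"z":0,"spin":-0.98},{"x":0,"y":0,"z":0,"spin":-1.12},{"x":0,"y":0,"z":0,"spin":-1.26},{"x":0,"y":0,"z":0,"spin":-1.4},{"x":0,"y":0,"z":0,"spin":-1.52},{"x":0,"y":0,"z":0,"spin":-1.571},{"x":0,"y":0,"z":0,"spin":-1.571},{"x":0,"y":0,"z":0,"spin":-1.571}], "fingers": 1}}

```text
time: 16.65
tcp_pos: [0.5161, -0.2644, 0.0226]
ee_rot: [3.12, 0.369, 0.0]
wrist_force: [-0.5, 0.3, -0.3]
gripper_width: 0.0873
grip_force: 0.0
```

{"fn": "arm_command", "kwargs": {"motion": [{"x":0,"y":0,"z":0,"spin":0},{"x":0,"y":0,"z":0,"spin":0},{"x":0,"y":0,"z":0,"spin":0},{"x":0,"y":0,"z":0,"spin":0},{"x":0,"y":0,"z":0,"spin":0},{"x":0,"y":0,"z":0,"spin":0}], "fingers": 0.5, "newtons": 25}}

```text
time: 17.25
tcp_pos: [0.5158, -0.2643, 0.0225]
ee_rot: [-3.12, -0.367, 0.0]
wrist_force: [-0.5, -0.6, 0.4]
gripper_width: 0.0575
grip_force: 25.1
```

{"fn": "arm_command", "kwargs": {"motion": [{"x":0,"y":0,"z":0.015,"spin":0},{"x":0,"y":0,"z":0.04,"spin":0},{"x":0,"y":0,"z":0.075,"spin":0},{"x":0,"y":0.01,"z":0.105,"spin":0.05},{"x":-0.001,"y":0.045,"z":0.112,"spin":0.15},{"x":-0.001,"y":0.085,"z":0.112,"spin":0.25},{"x":-0.002,"y":0.125,"z":0.112,"spin":0.35},{"x":-0.002,"y":0.165,"z":0.112,"spin":0.45},{"x":-0.003,"y":0.205,"z":0.112,"spin":0.55},{"x":-0.003,"y":0.245,"z":0.112,"spin":0.593},{"x":-0.0035,"y":0.28,"z":0.112,"spin":0.593},{"x":-0.0035,"y":0.2965,"z":0.112,"spin":0.593},{"x":-0.0035,"y":0.2965,"z":0.112,"spin":0.593},{"x":-0.0035,"y":0.2965,"z":0.112,"spin":0.593},{"x":-0.0035,"y":0.2965,"z":0.112,"spin":0.593}]}}

```text
time: 18.75
tcp_pos: [0.5125, 0.0301, 0.1347]
ee_rot: [2.877, 1.258, -0.001]
wrist_force: [0.3, -0.3, -2.3]
gripper_width: 0.0576
grip_force: 25.1
```

Run:
```python
from h import *
p,s=snap('ov1'); print(s["wrist_torque"].round(3),np.degrees(2*np.arctan2(s["ee_rot"][1],s["ee_rot"][0])),s["gripper_width"])
im=cv2.imread('pics/ov1.png'); C=s["tcp_pos"][:2]; z=s["tcp_pos"][2]-.0225+.044
e=np.array([np.cos(np.radians(47.5)),np.sin(np.radians(47.5))]); n=np.array([-e[1],e[0]])
for x in np.arange(.030,-.016,-.0015):
    row=""
    for y in np.arange(.024,-.0245,-.0012):
        u,v=proj(p,[*(C+x*e+y*n),z]); b=cv2.getRectSubPix(im,(1,1),(float(u),float(v)))[0,0]
        h=cv2.cvtColor(np.uint8([[b]]),cv2.COLOR_BGR2HSV)[0,0]
        row+=("g" if 40<h[0]<95 and h[1]>70 else "y" if 18<h[0]<32 and h[1]>100 else "#" if h[1]>110 else "." if h[2]>120 else ":")
    print(f"{x*1000:5.1f} "+row)
```

```text
18.75 [0.5125 0.0301 0.1347] [ 2.8775e+00  1.2582e+00 -6.0000e-04] [ 0.25 -0.26 -2.32]
[-0.03  -0.029 -0.005] 47.234147853300186 0.057591713139846575
 30.0 #########################################
 28.5 #########################################
 27.0 ###################...###################
 25.5 ###################...###################
 24.0 ###################...###################
 22.5 ###################...###################
 21.0 ################:::...:::################
 19.5 ################:::::::gg################
 18.0 ################ggggggggg################
 16.5 ################ggggggggg################
 15.0 ################ggggggggg################
 13.5 ###############yggggggggg################
 12.0 ##############:g:.:gggggg::##############
 10.5 ##############y.....gggg:..##############
  9.0 ###############.....:gg::.###############
  7.5 ###################:#####################
  6.0 #########################################
  4.5 #########################################
  3.0 #########################################
  1.5 #########################################
 -0.0 #########################################
 -1.5 #########################################
 -3.0 #########################################
 -4.5 #########################################
 -6.0 #########################################
 -7.5 :::::::::::::::::::::::::::::::::::::::::
 -9.0 :::::::::::::::::::::::::::::::::::::::::
-10.5 :::::::::::::::::::::::::::::::::::::::::
-12.0 :::::::::::::::::::::::::::::::::::::::::
-13.5 :::::::::::::::::::::::::::::::::::::::::
-15.0 :::::::::::::::::::::::::::::::::::::::::
```

The keyway lines up with the tool axis (columns 16–24, centre 20). I'll centre over the axis and lower by feel.

{"fn": "arm_command", "kwargs": {"motion": [{"x":0,"y":0.0018,"z":0,"spin":0},{"x":0,"y":0.0018,"z":-0.01,"spin":0},{"x":0,"y":0.0018,"z":-0.018,"spin":0},{"x":0,"y":0.0018,"z":-0.02,"spin":0},{"x":0,"y":0.0018,"z":-0.021,"spin":0},{"x":0,"y":0.0018,"z":-0.022,"spin":0},{"x":0,"y":0.0018,"z":-0.023,"spin":0},{"x":0,"y":0.0018,"z":-0.023,"spin":0},{"x":0,"y":0.0018,"z":-0.023,"spin":0}]}}

```text
time: 19.7
tcp_pos: [0.5126, 0.0337, 0.1117]
ee_rot: [2.877, 1.262, 0.0]
wrist_force: [1.0, -0.2, -2.6]
gripper_width: 0.0572
grip_force: 25.1
```

{"fn": "arm_command", "kwargs": {"motion": [{"x":0,"y":0,"z":-0.0005,"spin":0},{"x":0,"y":0,"z":-0.001,"spin":0},{"x":0,"y":0,"z":-0.0015,"spin":0},{"x":0,"y":0,"z":-0.002,"spin":0},{"x":0,"y":0,"z":-0.002,"spin":0},{"x":0,"y":0,"z":-0.002,"spin":0}]}}

```text
time: 20.3
tcp_pos: [0.5125, 0.0337, 0.1096]
ee_rot: [2.877, 1.262, 0.0]
wrist_force: [0.8, 0.0, -1.4]
gripper_width: 0.0577
grip_force: 25.1
```

{"fn": "arm_command", "kwargs": {"motion": [{"x":-0.0002,"y":-0.001,"z":0,"spin":0},{"x":-0.0002,"y":-0.001,"z":-0.0005,"spin":0},{"x":-0.0002,"y":-0.001,"z":-0.001,"spin":0},{"x":-0.0002,"y":-0.001,"z":-0.0015,"spin":0},{"x":-0.0002,"y":-0.001,"z":-0.002,"spin":0},{"x":-0.0002,"y":-0.001,"z":-0.002,"spin":0},{"x":-0.0002,"y":-0.001,"z":-0.002,"spin":0}]}}

```text
time: 21.0
tcp_pos: [0.5122, 0.0327, 0.1075]
ee_rot: [-2.877, -1.262, 0.0]
wrist_force: [-0.1, -0.4, -1.8]
gripper_width: 0.0575
grip_force: 25.1
```

{"fn": "arm_command", "kwargs": {"motion": [{"x":0,"y":0,"z":-0.0005,"spin":0},{"x":0,"y":0,"z":-0.001,"spin":0},{"x":0,"y":0,"z":-0.0015,"spin":0},{"x":0,"y":0,"z":-0.0015,"spin":0},{"x":0,"y":0,"z":-0.0015,"spin":0}]}}

```text
time: 21.5
tcp_pos: [0.5122, 0.0327, 0.106]
ee_rot: [-2.877, -1.262, 0.0]
wrist_force: [-0.5, 0.0, -3.0]
gripper_width: 0.0578
grip_force: 25.1
```

{"fn": "arm_command", "kwargs": {"motion": [{"x":0,"y":0,"z":-0.0005,"spin":0},{"x":0,"y":0,"z":-0.001,"spin":0},{"x":0,"y":0,"z":-0.0015,"spin":0},{"x":0,"y":0,"z":-0.0015,"spin":0},{"x":0,"y":0,"z":-0.0015,"spin":0}]}}

```text
time: 22.0
tcp_pos: [0.5122, 0.0327, 0.1045]
ee_rot: [-2.877, -1.262, 0.0]
wrist_force: [-1.0, 0.9, -2.0]
gripper_width: 0.0576
grip_force: 25.1
```

{"fn": "arm_command", "kwargs": {"motion": [{"x":0,"y":0,"z":-0.0005,"spin":0},{"x":0,"y":0,"z":-0.001,"spin":0},{"x":0,"y":0,"z":-0.0015,"spin":0},{"x":0,"y":0,"z":-0.0015,"spin":0},{"x":0,"y":0,"z":-0.0015,"spin":0}]}}

```text
time: 22.5
tcp_pos: [0.5122, 0.0327, 0.103]
ee_rot: [-2.877, -1.262, 0.0]
wrist_force: [-1.6, -0.2, -2.6]
gripper_width: 0.0575
grip_force: 25.1
```

It passed the key top without resistance, so I'll continue down.

{"fn": "arm_command", "kwargs": {"motion": [{"x":0,"y":0,"z":-0.002,"spin":0},{"x":0,"y":0,"z":-0.004,"spin":0},{"x":0,"y":0,"z":-0.006,"spin":0},{"x":0,"y":0,"z":-0.008,"spin":0},{"x":0,"y":0,"z":-0.01,"spin":0},{"x":0,"y":0,"z":-0.012,"spin":0},{"x":0,"y":0,"z":-0.012,"spin":0}]}}

```text
time: 23.2
tcp_pos: [0.5122, 0.0327, 0.0907]
ee_rot: [-2.877, -1.262, 0.0]
wrist_force: [-0.5, -0.1, -2.7]
gripper_width: 0.0576
grip_force: 25.1
```

{"fn": "arm_command", "kwargs": {"motion": [{"x":0,"y":0,"z":-0.002,"spin":0},{"x":0,"y":0,"z":-0.004,"spin":0},{"x":0,"y":0,"z":-0.006,"spin":0},{"x":0,"y":0,"z":-0.008,"spin":0},{"x":0,"y":0,"z":-0.01,"spin":0},{"x":0,"y":0,"z":-0.012,"spin":0},{"x":0,"y":0,"z":-0.014,"spin":0},{"x":0,"y":0,"z":-0.014,"spin":0}]}}

```text
time: 24.0
tcp_pos: [0.5122, 0.0327, 0.0767]
ee_rot: [-2.877, -1.262, 0.0]
wrist_force: [-1.9, -0.4, -2.6]
gripper_width: 0.0574
grip_force: 25.1
```

{"fn": "arm_command", "kwargs": {"motion": [{"x":0,"y":0,"z":-0.002,"spin":0},{"x":0,"y":0,"z":-0.004,"spin":0},{"x":0,"y":0,"z":-0.006,"spin":0},{"x":0,"y":0,"z":-0.008,"spin":0},{"x":0,"y":0,"z":-0.0095,"spin":0},{"x":0,"y":0,"z":-0.0105,"spin":0},{"x":0,"y":0,"z":-0.0105,"spin":0},{"x":0,"y":0,"z":-0.0105,"spin":0}]}}

```text
time: 24.8
tcp_pos: [0.5121, 0.0327, 0.0663]
ee_rot: [-2.877, -1.262, 0.0]
wrist_force: [-1.8, 0.1, -3.1]
gripper_width: 0.0571
grip_force: 25.1
```

{"fn": "arm_command", "kwargs": {"motion": [{"x":0,"y":0,"z":-0.0005,"spin":0},{"x":0,"y":0,"z":-0.001,"spin":0},{"x":0,"y":0,"z":-0.001,"spin":0},{"x":0,"y":0,"z":-0.001,"spin":0}]}}

```text
time: 25.2
tcp_pos: [0.5122, 0.0327, 0.0656]
ee_rot: [2.877, 1.262, -0.0]
wrist_force: [-1.7, -1.0, -0.8]
gripper_width: 0.0573
grip_force: 25.1
```

{"fn": "arm_command", "kwargs": {"motion": [{"x":0,"y":0,"z":-0.0005,"spin":0},{"x":0,"y":0,"z":-0.0005,"spin":0},{"x":0,"y":0,"z":-0.0005,"spin":0}]}}

```text
time: 25.5
tcp_pos: [0.5122, 0.0327, 0.065]
ee_rot: [-2.877, -1.262, 0.0]
wrist_force: [-2.8, -0.6, -0.3]
gripper_width: 0.0573
grip_force: 25.1
```

{"fn": "arm_command", "kwargs": {"motion": [{"x":0,"y":0,"z":-0.0005,"spin":0},{"x":0,"y":0,"z":-0.0005,"spin":0},{"x":0,"y":0,"z":-0.0005,"spin":0}]}}

```text
time: 25.8
tcp_pos: [0.5122, 0.0327, 0.0645]
ee_rot: [-2.877, -1.262, 0.0]
wrist_force: [-2.8, -0.6, -0.3]
gripper_width: 0.0573
grip_force: 25.1
```

{"fn": "arm_command", "kwargs": {"motion": [{"x":0,"y":0,"z":-0.0005,"spin":0},{"x":0,"y":0,"z":-0.0005,"spin":0},{"x":0,"y":0,"z":-0.0005,"spin":0}]}}

```text
time: 26.1
tcp_pos: [0.5122, 0.0327, 0.0645]
ee_rot: [2.877, 1.262, -0.0]
wrist_force: [-5.2, -0.2, 4.3]
gripper_width: 0.0571
grip_force: 25.1
```

{"fn": "arm_command", "kwargs": {"motion": [{"x":0,"y":0,"z":-0.0005,"spin":0},{"x":0,"y":0,"z":-0.0005,"spin":0},{"x":0,"y":0,"z":-0.0005,"spin":0}]}}

```text
time: 26.4
tcp_pos: [0.5122, 0.0327, 0.0644]
ee_rot: [2.876, 1.262, -0.001]
wrist_force: [-5.9, -0.3, 9.0]
gripper_width: 0.0573
grip_force: 25.0
```

It is seated at the expected height, with a stiffness of about 9 N per mm. A bit more push will give about 15 N.

{"fn": "arm_command", "kwargs": {"motion": [{"x":0,"y":0,"z":-0.0004,"spin":0},{"x":0,"y":0,"z":-0.0004,"spin":0},{"x":0,"y":0,"z":-0.0004,"spin":0},{"x":0,"y":0,"z":-0.0004,"spin":0},{"x":0,"y":0,"z":-0.0004,"spin":0}]}}

```text
time: 26.9
tcp_pos: [0.5122, 0.0327, 0.0644]
ee_rot: [2.876, 1.262, -0.001]
wrist_force: [-7.8, -1.7, 11.9]
gripper_width: 0.0575
grip_force: 25.0
```

About 14.5 N was held on the shoulder. Next: ease off, open and lift clear.

{"fn": "arm_command", "kwargs": {"motion": [{"x":0,"y":0,"z":0.0008,"spin":0},{"x":0,"y":0,"z":0.0012,"spin":0},{"x":0,"y":0,"z":0.0012,"spin":0}]}}

```text
time: 27.2
tcp_pos: [0.5122, 0.0327, 0.0645]
ee_rot: [2.877, 1.262, -0.0]
wrist_force: [-5.0, -0.4, 4.0]
gripper_width: 0.0578
grip_force: 25.1
```

{"fn": "arm_command", "kwargs": {"motion": [{"x":0,"y":0,"z":0,"spin":0},{"x":0,"y":0,"z":0,"spin":0},{"x":0,"y":0,"z":0,"spin":0},{"x":0,"y":0,"z":0,"spin":0},{"x":0,"y":0,"z":0,"spin":0},{"x":0,"y":0,"z":0.02,"spin":0},{"x":0,"y":0,"z":0.05,"spin":0},{"x":0,"y":0,"z":0.09,"spin":0},{"x":0,"y":0,"z":0.1,"spin":0},{"x":0,"y":0,"z":0.1,"spin":0}], "fingers": 1}}

```text
time: 28.2
tcp_pos: [0.5136, 0.0329, 0.1661]
ee_rot: [2.875, 1.261, 0.007]
wrist_force: [-0.4, -0.1, -0.1]
gripper_width: 0.087
grip_force: 0.0
```

Run:
```python
from h import *
p,s=snap('end'); print(s["gripper_width"])
im=cv2.imread('pics/end.png'); C=np.array([.5122,.0326]); z=.086
e=np.array([np.cos(np.radians(47.5)),np.sin(np.radians(47.5))]); n=np.array([-e[1],e[0]])
for x in np.arange(.050,-.050,-.003):
    row=""
    for y in np.arange(.05,-.0505,-.002):
        u,v=proj(p,[*(C+x*e+y*n),z]); b=cv2.getRectSubPix(im,(1,1),(float(u),float(v)))[0,0]
        h=cv2.cvtColor(np.uint8([[b]]),cv2.COLOR_BGR2HSV)[0,0]
        row+=("g" if 40<h[0]<95 and h[1]>70 else "y" if 18<h[0]<32 and h[1]>100 else "#" if h[1]>110 else "." if h[2]>120 else ":")
    print(f"{x*1000:5.1f} "+row)
```

```text
28.2 [0.5136 0.0329 0.1661] [2.8753 1.261  0.0066] [-0.43 -0.06 -0.14]
0.08699890233719132
 50.0 ........:::::::::::::::::::::::::::::::::::........
 47.0 .......::::::::::::::..:::::::::::::::::::::.......
 44.0 ......g::::::::::::::::##########::::::::::::......
 41.0 ....ggg::::::::::##################:::::::::::.....
 38.0 ..ggggg:::::::::######################:::::::g::...
 35.0 ggggggg:::::::##########################::::gg:::..
 32.0 ggggggg:::::#############################::gggg:::.
 29.0 ggggggg::::###############################::g::gg::
 26.0 .ggggg::::###############.#################::gg:g::
 23.0 ..gggg:::################.##################::g:g:g
 20.0 .ggggg:::################yy#################::::g::
 17.0 ggggg:::################yyy##################:::::.
 14.0 ggggg:::################y####################:::::.
 11.0 ggggg:::#############::##y##::###############::::::
  8.0 .gggg::#############:::::::::::#############:::::::
  5.0 ...gg::.###########:...........:############:::::::
  2.0 ....g:::##########.............:###########:::::::.
 -1.0 .....:::#########
[... 262 characters left out ...]
....
-16.0 .........:..###########################:::.........
-19.0 ............##########################:::..........
-22.0 .............########################:::...........
-25.0 ...............#..################::::.............
-28.0 ....................###########:::::...............
-31.0 ...................:.......:::::...................
-34.0 ...................gg....::::......................
-37.0 .........................::........................
-40.0 ......................g:::.........................
-43.0 .......................:...........................
-46.0 ...................................................
-49.0 ...................................................
```

The pulley sits level with the shaft end showing through the bore and the brass key in the keyway under the mark. Handing in.

```bash
python3 -c "
from rig import arm; print(arm.job_done())"
```

```text
the job is handed in; nothing more can be done
None
```

I dropped the key into the arbor slot, slid the pulley home over it, pressed it with about 14.5 N and released it, then handed the job in at about 28 s; the hand-in gave no verdict back.

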